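# Load the fuse dispenser lane in order

### The arm

A 6-joint arm with a two-finger parallel gripper is mounted at the origin on the work surface. World frame = base frame: x ahead of the robot, y to its left, z up, the work surface at z = 0. Lengths are in mm, angles in rad, forces in N, time in s.
With the tool pointing down it reaches from about 275 to 1000 mm from the base axis. Payload 8.4 kg.
Tool frame: the origin (TCP) lies at the very end of the fingers, on their centre line; the grasp point (between the pads) lies 19 mm behind it; z points along the fingers, y is the direction in which the jaws open and shut (so a half turn about z gives the same grasp; the last joint's range is limited). The gripper opens to 85 mm and grips with 20 to 120 N. Pads are 22 mm wide; open, the fingers measure 114 mm over their backs; the gripper's body (76 mm by 85 mm) begins 54 mm behind the grasp point. The pads swing forward as they close: fully open they stand 13 mm farther back than shut.
Start: joints at [1.175, 0.353, 1.633, -0, 1.155, -0.002], TCP at [239.811, 577.164, 231.281] pointing down, gripper open.
Joint ranges: [-2.63, 2.63], [-0.92, 2.1], [0.06, 2.66], [-1.3, 4.44], [0, 2.69], [-3.02, 3.02]. Speed limits (rad/s): [2.22, 2.22, 2.79, 3.14, 3.14, 3.14].

### API

Orientations are given as [roll, pitch, yaw] about the fixed x, y, z axes, in that order (R = Rz(yaw) Ry(pitch) Rx(roll)).
In Python, from rig import sense, grab_frame, get_calibration, sign_off, boxes_of, trace gives the robot as it stands.
- The arm moves only by the tool servo_tool, never from a script. Its argument "rows" is a list of rows, each a list of 3 entries, a list of its own where there are three numbers: the finger opening in mm, from 0 to 85.4, then the shift along the tool's x, y, z in mm, then the turn, a rotation vector about the tool's x, y, z in degrees. A call has 1 to 8 rows; each row shifts and turns the commanded pose from where the row before left it, along the tool's axes as they then stand; what a row does not reach is not made up. A row lasts 1/8 s, in which the tool goes at most 62.5 mm and 10.7 degrees, less where a joint would pass 70% of its speed; a pose out of reach is approached as far as the arm can. A call is refused whole if a number of a shift passes 62.5 or a number of a turn 10.7, either way. A call with a gripper value outside its range is refused whole. The fingers move at their own pace and stop on an object; "force" is the grip in N (left out, the last holds). Time passes only in rows, so rows that do not move let the fingers close. It gives the time, the measured TCP pose, the force and the opening at its end, in the units of the state.
- sense(): the state, without advancing time (a new reading comes with each control period).
- grab_frame(name): name is "side" or "top"; returns the picture (400x640x3 uint8, blue, green, red); there is no depth.
- get_calibration(name): a dict with "intrinsics" (3x3 intrinsics, pixels), "world_to_cam" (4x4, takes a point from world to camera coordinates). Camera axes: x right, y down, z forward; pixel columns grow to the right and rows downward; lengths in mm; the calibration is good to about 2 mm. A picture is of the moment at which its call begins. get_calibration takes no time and is no camera call.
- sign_off(): hands the job in, once; it reports no verdict.
Trained networks look in the newest picture that a camera, given by its name, has taken for a name from the list of things; names that differ only in an ending like _2 or _b are one class to them, and where a whole thing is asked for, a point or a joint stands for the part that bears it (a point fixed in the world has none). Each returns a list of dicts, best first, with "conf" (0 to 1); they miss things now and then, are a little off and sometimes report something else, mostly with a low value. They report only what shows in the picture. A call takes as long as a camera call. They do not tell look-alikes from the thing itself.
- boxes_of(camera, thing): "centre" ([x, y, z] in mm, in the coordinates of the camera as it stood for that picture, good to about 4 mm: the middle of the surface that is visible of it).
- trace(camera, thing): "mask" (400x640 bool, what is visible of it).
The state is a dict: "clock": time; "qpos": joint angles; "qvel": joint speeds; "joint_efforts": joint torques, N m; "eef_pos": TCP position; "tcp_rot": TCP orientation; "contact_force": force on the tool from outside, world axes, zero at the start; "wrist_torque": the same for the moment, N m; "opening": opening from 0.0 (shut) to 1.0 (fully open).
Only numpy, scipy, OpenCV 4.12 (cv2) and the standard library are available. Lean on these libraries where they do the work, as an engineer would, in place of code of your own. Each camera call takes 0.05 s, during which the arm holds its last target. There are 200 camera calls.

### The job

Two long straight cartridge fuses, a thick one and a thin one, lie on the rest rail beside a sloping gravity-feed fuse dispenser. Lay them crosswise, one after the other, in the open upper end of the dispenser so that each rolls down under the wire guard: the thick fuse first, down against the stop at the bottom, then the thin fuse, which must queue right behind it. They are ceramic, so set them down rather than dropping them from a height, and leave the short bottle-shaped fuse where it lies on the rail.

Things in the scene. Friction and masses are not known exactly. Their poses are not given: they have to be found in the camera images.
- thick_centre (a point): Centre of the thick cartridge fuse: a straight cylinder 60 mm long, 30 mm in diameter, white ceramic with steel end caps, 70 to 140 g. Its y axis runs along the fuse (about level). It lies on the rest rail, centre 44 mm above the table. Three fuses lie end to end on that rail in any order, centres about 90 mm apart; fingers can straddle rail and fuse from above, closing across the fuse.
- thin_centre (a point): Centre of the thin cartridge fuse: same look and same 60 mm length, but 20 mm in diameter, 35 to 70 g. Its y axis runs along the fuse. It lies on the same rest rail, centre 39 mm above the table.
- bottle_centre (a point): Centre of the body of the short bottle-shaped fuse that stays on the rail: white ceramic, body 26 mm in diameter, 36 mm long, with a thin neck at its +y end, 58 mm over all. The fixed rest rail: two upright aluminium strips, 16 mm over both, 270 mm long, top edges 30 mm above the table, on a base plate 50 mm wide, 4 mm thick.
- lane_load (a point): Loading point of the fixed dispenser: deck middle, 52 mm above the table. Axes level: x downhill, y across (a fuse lies along y), z up. Deck drops 10 deg towards +x, 94 mm wide, slick; bay walls 22 mm high. Along the slope: back wall (12 mm high) at -72, wire guard (top 48 mm above deck) from +74, stop lip at +165 mm. Fuses let go here roll down in about 1 s; they rest at x 150 (thick), 125 mm (thin).
Mind the look-alikes: they are no part of the job. Leave any pink or purple look-alike of the part that bears thin_centre alone.

How it is judged:
By the outcome, as a careful person would: the job done as asked, in the order asked, and still so for the second after the job is handed in, with the robot touching nothing.
It also fails if it takes over 64 s, if anything falls off the work surface, if the arm or the gripper's body presses on something with over 40 N, if the wrist force passes 120 N, or if a joint passes its speed limit or range.

## Working session

There is one attempt and no reset: what is moved stays moved. The work goes in short steps, Python scripts to look and compute and a tool call to move; the robot and the scene stay as the last step left them, time stands still between calls to the robot, and variables do not carry over. Pictures are saved under pics/ and viewed, about 8 in all and at most 12, crops included, and the job is handed in when it is done.

Besides the shell and the picture viewer there is one more tool, called after "Request:" by a JSON object that holds its "fn" and its "kwargs". servo_tool: Moves the arm, as the interface text tells. Its arguments: {"type":"object","properties":{"rows":{"type":"array","items":{"type":"array"}},"force":{"type":"number"}},"required":["rows"]}

```bash
mkdir -p pics; cat > h.py <<'E'
import numpy as np, cv2
from rig import *
def w(cam,p):
    T=np.array(get_calibration(cam)["world_to_cam"]); return (np.linalg.inv(T)@np.r_[p,1])[:3]
def px(cam,P):
    c=get_calibration(cam); q=(np.array(c["world_to_cam"])@np.r_[P,1])[:3]; q=np.array(c["intrinsics"])@q; return q[:2]/q[2]
def ray(cam,uv,z):
    c=get_calibration(cam); T=np.array(c["world_to_cam"]); d=T[:3,:3].T@np.linalg.inv(np.array(c["intrinsics"]))@np.r_[uv,1]; o=-T[:3,:3].T@T[:3,3]
    return o+d*(z-o[2])/d[2]
E
python3 - <<'E'
from h import *
np.set_printoptions(precision=1,suppress=True)
print(sense())
ims=[]
for c in ("side","top"):
    im=grab_frame(c); cv2.imwrite(f"pics/{c}0.png",im)
    for t in ("thick_centre","thin_centre","bottle_centre","lane_load"):
        for b in boxes_of(c,t):
            P=w(c,np.array(b["centre"])); print(c,t,round(b["conf"],2),P,px(c,P))
E
```

```text
{'clock': 0.0, 'qpos': array([ 1.2,  0.4,  1.6,  0. ,  1.2, -0. ]), 'qvel': array([ 0., -0., -0., -0.,  0., -0.]), 'joint_efforts': array([ -0. , -60.5, -34.2,   0. ,   0. ,   0. ]), 'eef_pos': array([239.6, 576.7, 230.6]), 'tcp_rot': array([-3.1, -0. ,  2.7]), 'contact_force': array([0.4, 0.3, 0.4]), 'wrist_torque': array([ 0., -0., -0.]), 'opening': 0.9998473514966741}
side thick_centre 0.97 [561.6 298.9  55.6] [266.1 358.4]
side thin_centre 0.85 [574.4 125.1  47.5] [299.8 258.9]
side thin_centre 0.7 [662.1  63.   15.8] [267.2 230. ]
side thin_centre 0.66 [467.9 115.9  16. ] [361.9 281.3]
side bottle_centre 0.9 [568.4 222.7  53.2] [281.7 309.5]
side lane_load 0.75 [ 570.7 -232.    45.1] [355.2 132.2]
side lane_load 0.27 [573.5 125.1  48.2] [300.3 258.8]
top thick_centre 0.92 [570.9 289.5  56.4] [201.7 214.8]
top thin_centre 0.7 [572.6 215.4  52.2] [238.5 214.6]
top thin_centre 0.58 [467.2 115.3  17. ] [287.6 268.1]
top thin_centre 0.52 [663.7  59.3  18.4] [315.4 176.6]
top thin_centre 0.51 [574.6 114.1  43.4] [288.3 214.8]
top bottle_centre 0.6 [573.  215.7  50.4] [238.5 214.6]
top bottle_centre 0.47 [574.5 290.   56.1] [201.6 213.1]
top lane_load 0.97 [ 569.5 -243.    43.7] [461.3 218.2]
```

View pics/top0.png

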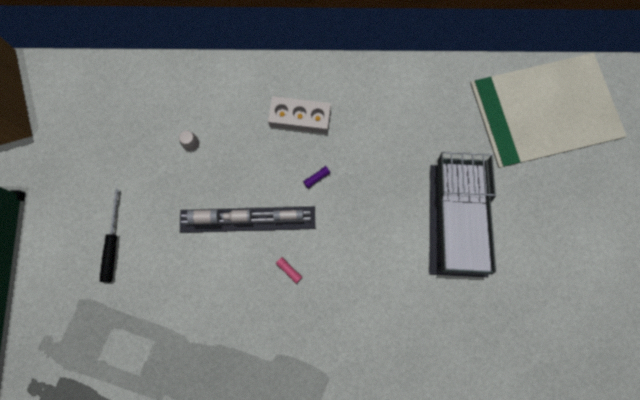

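View pics/side0.png

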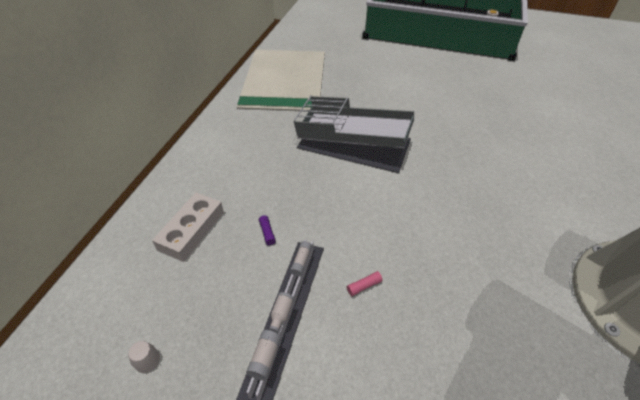

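The top view shows the rail at pixels (180–315, 206–231), with the thick fuse at (203,216), the bottle at (237,216) and the thin fuse at (289,215). The dispenser is at (433–495, 152–275), with its open upper end at the bottom of the image (towards the robot). The pink and purple look-alikes lie off the rail. I'll measure the details next.

```bash
python3 - <<'E'
from h import *
np.set_printoptions(precision=1,suppress=True)
im=grab_frame("top")
# masks
for t,z in (("thick_centre",44),("thin_centre",39),("bottle_centre",43),("lane_load",52)):
    for m in trace("top",t):
        k=m["mask"].astype(np.uint8); c,s,a=cv2.minAreaRect(cv2.findNonZero(k)); 
        box=cv2.boxPoints((c,s,a)); print(t,round(m["conf"],2),k.sum(),"centre",ray("top",c,z)[:2],"corners",[ray("top",b,z)[:2].round(0).tolist() for b in box])
a=cv2.resize(im[195:240,170:325],None,fx=5,fy=5,interpolation=cv2.INTER_CUBIC)
b=cv2.resize(im[145:280,420:510],None,fx=4,fy=4,interpolation=cv2.INTER_CUBIC)
b=cv2.rotate(b,cv2.ROTATE_90_COUNTERCLOCKWISE)
o=np.zeros((a.shape[0]+b.shape[0],800,3),np.uint8); o[:a.shape[0],:a.shape[1]]=a; o[a.shape[0]:,:b.shape[1]]=b
cv2.imwrite("pics/crop1.png",o); print(o.shape)
E
```

```text
thick_centre 0.81 447 centre [570.9 290.9] corners [[585.0, 324.0], [586.0, 260.0], [556.0, 258.0], [556.0, 322.0]]
thin_centre 0.75 277 centre [577.  116.2] corners [[585.0, 147.0], [588.0, 86.0], [569.0, 85.0], [566.0, 146.0]]
thin_centre 0.69 244 centre [658.4  57.1] corners [[648.0, 86.0], [685.0, 40.0], [669.0, 28.0], [632.0, 74.0]]
thin_centre 0.5 276 centre [462.3 112.9] corners [[476.0, 141.0], [490.0, 128.0], [448.0, 85.0], [435.0, 98.0]]
bottle_centre 0.68 294 centre [574.7 222.2] corners [[588.0, 252.0], [589.0, 194.0], [561.0, 193.0], [561.0, 250.0]]
lane_load 0.59 7683 centre [ 577.7 -241.4] corners [[712.0, -178.0], [713.0, -319.0], [451.0, -302.0], [450.0, -168.0]]
(585, 800, 3)
```

View pics/crop1.png

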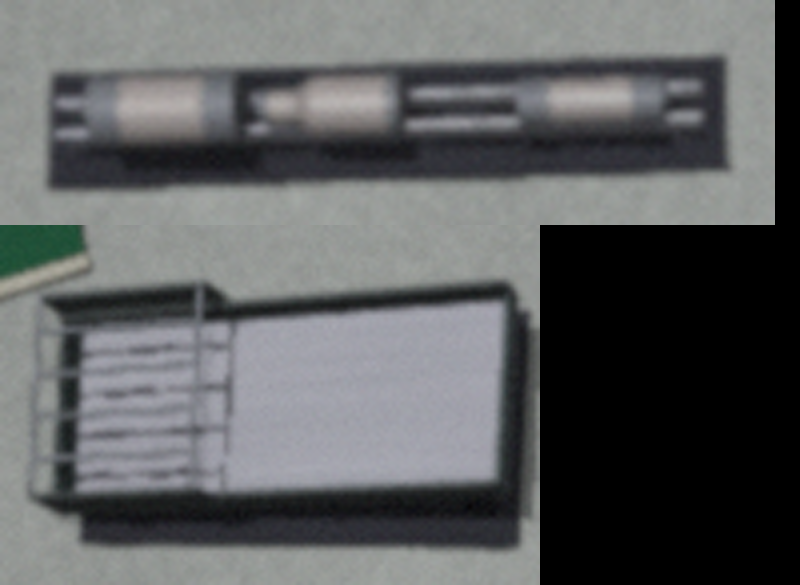

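```bash
cat > fit.py <<'E'
from h import *
from scipy.optimize import least_squares
np.set_printoptions(precision=2,suppress=True)
R=lambda uv:np.array([uv[0]/5+170,uv[1]/5+195])
D=lambda p:np.array([420+(359-(p[1]-225))/4,145+p[0]/4])
pl=[ray("top",R(p),4)[:2] for p in((50,72),(725,57),(730,168),(48,188))]
st=[ray("top",R(p),30)[:2] for p in((70,118),(682,102))]
print("plate",pl,np.mean(pl,0)); print("strips",st)
s10,c10=np.sin(np.radians(10)),np.cos(np.radians(10))
def L(q,s,y,h):
    x=s*c10+h*s10; z=52-s*s10+h*c10; c,s_=np.cos(q[2]),np.sin(q[2])
    return np.array([q[0]+c*x-s_*y,q[1]+s_*x+c*y,z])
if __name__=="__main__":
    # far wall bottom edge, near wall top edge, back wall top inner edge
    far=[D(p) for p in((240,318),(370,309),(500,300))]; near=[D(p) for p in((240,490),(370,487),(495,483))]; back=[D(p) for p in((505,300),(497,478))]
    def dl(p,a,b): d=(b-a)/np.linalg.norm(b-a); n=np.array([-d[1],d[0]]); return n@(p-a)
    def f(q):
        P=lambda *a:px("top",L(q,*a))
        r=[dl(p,P(-72,-47,0),P(74,-47,0)) for p in far]+[dl(p,P(-72,47,22),P(74,47,22)) for p in near]+[dl(p,P(-72,-47,12),P(-72,47,12)) for p in back]
        return np.array(r)
    s=least_squares(f,[570,-240,0]); q=s.x; print("lane",q,s.fun)
    for cam in("top","side"):
        im=grab_frame(cam); k=4; 
        o=cv2.resize(im,None,fx=k,fy=k,interpolation=cv2.INTER_CUBIC)
        def ln(*pts,col=(0,255,0)): cv2.polylines(o,[np.array([px(cam,L(q,*p))*k+k/2 for p in pts]).astype(int).reshape(-1,1,2)],False,col,1)
        ln((-72,-47,0),(165,-47,0),(165,47,0),(-72,47,0),(-72,-47,0))
        ln((-72,-47,22),(165,-47,22),col=(0,0,255));ln((-72,47,22),(165,47,22),col=(0,0,255)); ln((74,-47,48),(74,47,48),col=(255,0,0))
        u,v=(px(cam,L(q,45,0,0))*k).astype(int); cv2.imwrite(f"pics/o_{cam}.png",o[max(v-290,0):v+290,u-200:u+200])
    a,b=cv2.imread("pics/o_top.png"),cv2.imread("pics/o_side.png"); h=min(len(a),len(b)); cv2.imwrite("pics/o.png",np.hstack([a[:h],b[:h]])); 
E
python3 fit.py
```

```text
plate [array([592.98, 349.82]), array([601.33,  59.77]), array([552.84,  57.22]), array([542.5 , 347.46])] [572.41 203.57]
strips [array([567.9 , 332.62]), array([576.23,  77.23])]
lane [ 528.27 -246.34   -0.05] [ 0.46  0.49  0.51 -0.2  -0.57 -0.64  0.33 -0.35]
```

View pics/o.png

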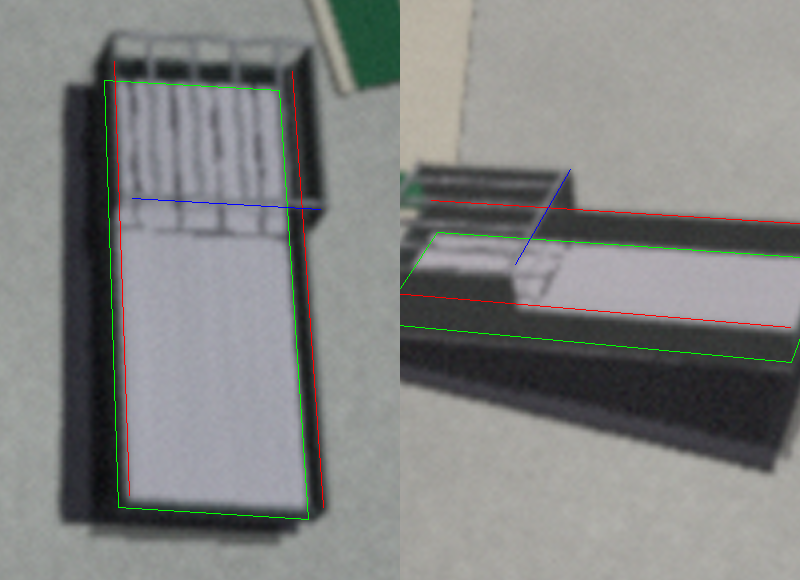

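The overlay fits in both views: the green deck outline follows the deck edges and the blue line sits on the guard's front wire. That puts the lane at about (528, -246) with yaw -2.9°. The rail yaw is +1.8°, with the thick fuse at about (569, 291) and the thin one at (575, 116). I'll turn the tool first.

Request:
{"fn": "servo_tool", "kwargs": {"rows": [[70,[0,0,0],[0,0,10.5]],[70,[0,0,0],[0,0,10.5]],[70,[0,0,0],[0,0,10.5]],[70,[0,0,0],[0,0,10.5]],[70,[0,0,0],[0,0,10.5]],[70,[0,0,0],[0,0,10.5]],[70,[0,0,0],[0,0,2.4]]], "force": 40}}

```text
clock: 1.72
eef_pos: [239.9, 577.2, 231.3]
tcp_rot: [3.142, -0.0, 1.603]
contact_force: [0.1, -0.2, 0.3]
opening: 0.815
```

```bash
cat > go.py <<'E'
import sys,numpy as np
from scipy.spatial.transform import Rotation as Ro
from rig import sense
# go.py x y z yaw_deg tilt_deg : delta in tool axes (tilt: about tool x after yaw)
np.set_printoptions(precision=2,suppress=True)
a=[float(v) for v in sys.argv[1:]]; s=sense()
R=Ro.from_euler("xyz",s["tcp_rot"]); T=Ro.from_euler("xyz",[180,0,a[3]],degrees=True)*Ro.from_euler("x",a[4],degrees=True)
print("pos",s["eef_pos"],"rpy",np.degrees(s["tcp_rot"]),"t",s["clock"],"open",s["opening"]*85.4,"F",s["contact_force"])
print("shift",R.inv().apply(np.array(a[:3])-s["eef_pos"]),"turn",np.degrees((R.inv()*T).as_rotvec()))
E
python3 go.py 569.3 291 120 91.8 0
```

```text
pos [239.85 577.16 231.32] rpy [180.    -0.    91.84] t 1.725 open 69.6077673745769 F [ 0.05 -0.17  0.3 ]
shift [-296.6   320.08  111.32] turn [ 0.   -0.    0.04]
```

Request:
{"fn": "servo_tool", "kwargs": {"rows": [[70,[-37,40,14],[0,0,0]],[70,[-37,40,14],[0,0,0]],[70,[-37,40,14],[0,0,0]],[70,[-37,40,14],[0,0,0]],[70,[-37,40,14],[0,0,0]],[70,[-37,40,14],[0,0,0]],[70,[-37,40,14],[0,0,0]],[70,[-37,40,14],[0,0,0]]]}}

```text
clock: 2.72
eef_pos: [571.5, 291.5, 119.0]
tcp_rot: [3.141, -0.0, 1.606]
contact_force: [0.4, 1.1, 0.4]
opening: 0.82
```

Request:
{"fn": "servo_tool", "kwargs": {"rows": [[70,[0,0,20],[0,0,0]],[70,[0,0,20],[0,0,0]],[70,[0,0,0],[0,0,0]]]}}

```text
clock: 3.1
eef_pos: [567.9, 293.0, 77.2]
tcp_rot: [-3.138, 0.001, 1.608]
contact_force: [-0.6, -0.2, -0.2]
opening: 0.823
```

```bash
python3 go.py 569.3 291 34 91.8 0; python3 - <<'E'
from h import *
a=grab_frame("side")[260:400,180:340]; b=grab_frame("top")[160:300,140:300]
cv2.imwrite("pics/near1.png",np.hstack([cv2.resize(i,(400,350),interpolation=cv2.INTER_CUBIC) for i in(a,b)]))
E
```

```text
pos [567.86 292.99  77.24] rpy [-179.79    0.08   92.11] t 3.1 open 70.25087920486236 F [-0.65 -0.15 -0.18]
shift [-1.98  1.53 43.24] turn [-0.21  0.09  0.31]
```

View pics/near1.png

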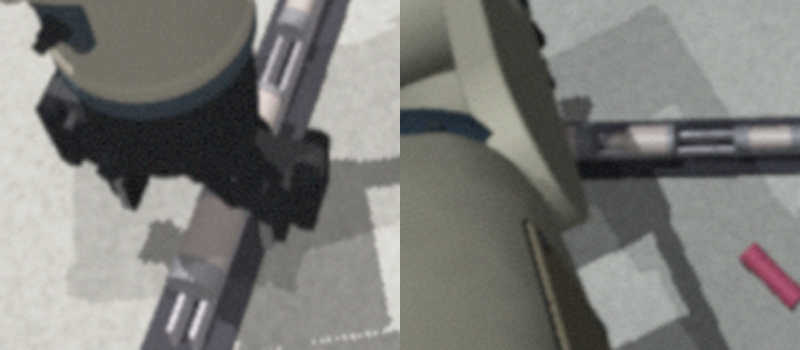

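The side crop shows the open fingers, at about (130,200) and (280,220), on either side of the thick fuse and rail. I'll descend and close.

Request:
{"fn": "servo_tool", "kwargs": {"rows": [[70,[-1.5,1,22],[0,0,0]],[70,[0,0,21],[0,0,0]],[70,[0,0,0],[0,0,0]],[20,[0,0,0],[0,0,0]],[20,[0,0,0],[0,0,0]],[20,[0,0,0],[0,0,0]],[20,[0,0,0],[0,0,0]],[20,[0,0,0],[0,0,0]]], "force": 40}}

```text
clock: 4.2
eef_pos: [571.5, 291.5, 37.3]
tcp_rot: [3.141, -0.0, 1.606]
contact_force: [-2.3, -1.1, 6.3]
opening: 0.333
```

Request:
{"fn": "servo_tool", "kwargs": {"rows": [[20,[0,0,0],[0,0,0]],[20,[0,0,0],[0,0,0]],[20,[0,0,-15],[0,0,0]],[20,[0,0,-30],[0,0,0]],[20,[0,0,-30],[0,0,0]],[20,[0,0,0],[0,0,0]]]}}

```text
clock: 4.95
eef_pos: [573.1, 292.1, 114.6]
tcp_rot: [3.136, -0.002, 1.606]
contact_force: [0.3, 0.9, -1.6]
opening: 0.335
```

```bash
python3 go.py 528.3 -246.3 140 87.1 0; python3 - <<'E'
from h import *
np.set_printoptions(precision=1,suppress=True)
a=grab_frame("side")
for b in boxes_of("side","thick_centre"): print(b["conf"],w("side",np.array(b["centre"])))
cv2.imwrite("pics/near2.png",cv2.resize(a[220:400,160:380],(660,540),interpolation=cv2.INTER_CUBIC))
E
```

```text
pos [573.11 292.13 114.62] rpy [179.7   -0.13  92.03] t 4.95 open 28.595181884924163 F [ 0.32  0.88 -1.64]
shift [-536.44  -63.74  -26.95] turn [ 0.29 -0.15  4.93]
0.63 [569.7 312.5 130. ]
```

View pics/near2.png

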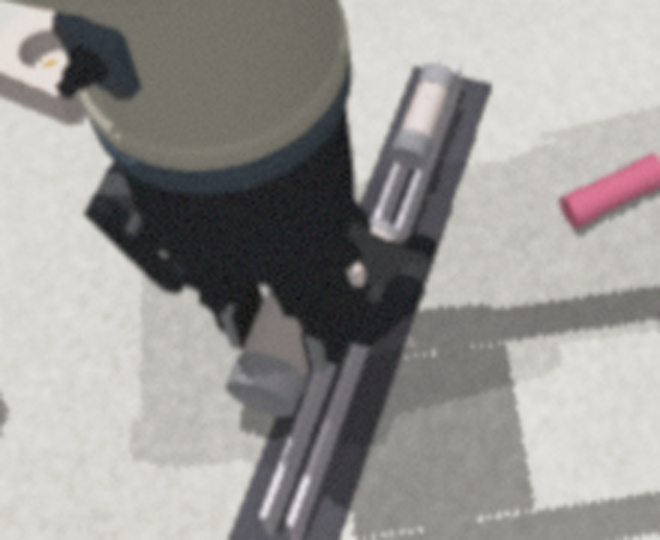

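The fuse is held, with its end cap visible below the fingers at (265,380). The thin fuse and bottle haven't moved. Now the carry to the lane.

Request:
{"fn": "servo_tool", "kwargs": {"rows": [[20,[-24,-3,-7],[0,0,0]],[20,[-45,-5,-7],[0,0,0]],[20,[-50,-6,-7],[0,0,0]],[20,[-50,-6,-7],[0,0,0]],[20,[-50,-6,0],[0,0,0]],[20,[-50,-6,0],[0,0,0]],[20,[-50,-6,0],[0,0,0]],[20,[-50,-5,0],[0,0,0]]]}}

```text
clock: 6.05
eef_pos: [539.6, -81.4, 138.6]
tcp_rot: [-3.14, -0.0, 1.606]
contact_force: [1.5, 0.1, -0.8]
opening: 0.331
```

Request:
{"fn": "servo_tool", "kwargs": {"rows": [[20,[-50,-5,0],[0,0,0]],[20,[-50,-5,0],[0,0,0]],[20,[-45,-5,0],[0,0,0]],[20,[-21,-2,0],[0,0,0]],[20,[0,0,0],[0,0,4.8]],[20,[0,0,0],[5,0,0]],[20,[0,0,0],[5,0,0]],[20,[0,0,0],[0,0,0]]]}}

```text
clock: 7.05
eef_pos: [530.6, -245.2, 138.4]
tcp_rot: [-2.966, -0.001, 1.523]
contact_force: [0.2, -0.6, -1.2]
opening: 0.332
```

```bash
python3 - <<'E'
from fit import *
q=[528.3,-246.3,-.05]; print("tcp target 8.5:",L(q,0,0,8.5), "60:",L(q,0,0,60))
E
python3 go.py 538.7 -246.8 111.1 87.1 10;  python3 - <<'E'
from h import *
np.set_printoptions(precision=1,suppress=True)
a=grab_frame("side")
cv2.imwrite("pics/near3.png",cv2.resize(a[60:220,260:460],(750,600),interpolation=cv2.INTER_CUBIC))
E
```

```text
plate [array([592.98, 349.82]), array([601.33,  59.77]), array([552.84,  57.22]), array([542.5 , 347.46])] [572.41 203.57]
strips [array([567.9 , 332.62]), array([576.23,  77.23])]
tcp target 8.5: [ 529.77 -246.37   60.37] 60: [ 538.71 -246.82  111.09]
pos [ 530.58 -245.15  138.35] rpy [-169.96   -0.03   87.29] t 7.05 open 28.37856254495879 F [ 0.25 -0.56 -1.24]
shift [-1.28 12.82 25.41] turn [-0.04 -0.    0.19]
```

View pics/near3.png

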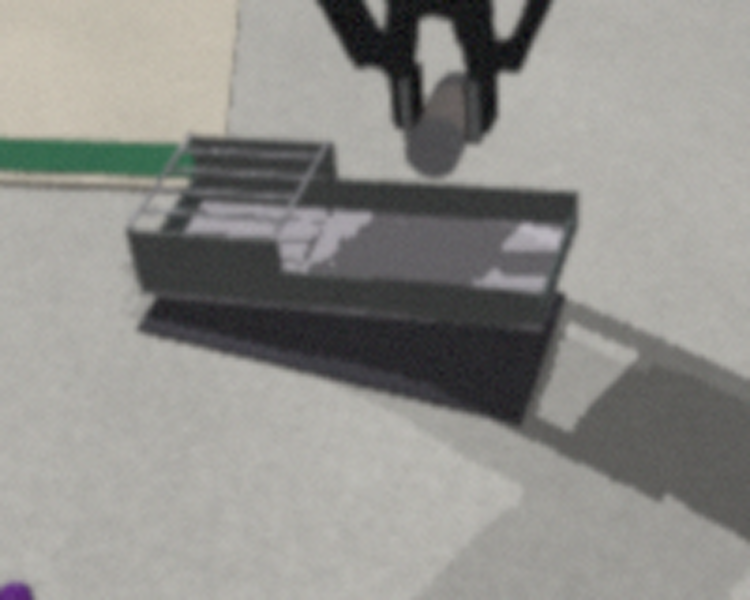

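The fuse is gripped near the fingertips at (440,130), in line with the bay and above its open part. Lowering along the deck normal.

Request:
{"fn": "servo_tool", "kwargs": {"rows": [[20,[-1,6,13],[0,0,0]],[20,[0,6,13],[0,0,0]],[20,[0,0,20],[0,0,0]],[20,[0,0,18],[0,0,0]],[20,[0,0,6],[0,0,0]],[20,[0,0,0],[0,0,0]],[20,[0,0,0],[0,0,0]]]}}

```text
clock: 7.98
eef_pos: [530.4, -246.7, 68.9]
tcp_rot: [-2.968, 0.0, 1.523]
contact_force: [0.3, 0.2, -1.3]
opening: 0.33
```

```bash
python3 go.py 529.8 -246.4 60.4 87.1 10;  python3 - <<'E'
from h import *
np.set_printoptions(precision=1,suppress=True)
a=grab_frame("side")
cv2.imwrite("pics/near4.png",cv2.resize(a[60:180,280:440],(800,600),interpolation=cv2.INTER_CUBIC))
E
```

```text
pos [ 530.43 -246.73   68.85] rpy [-170.06    0.02   87.24] t 7.975 open 28.2231954741228 F [ 0.29  0.19 -1.27]
shift [0.31 0.82 8.44] turn [0.06 0.05 0.13]
```

View pics/near4.png

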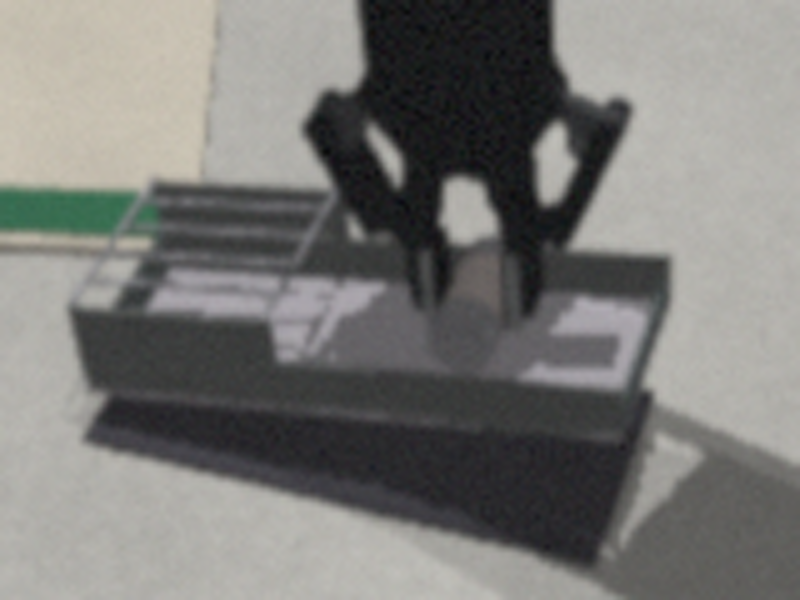

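The fuse is inside the bay, still a few mm above the deck. Small steps down, watching the force.

Request:
{"fn": "servo_tool", "kwargs": {"rows": [[20,[0,0,3],[0,0,0]],[20,[0,0,2],[0,0,0]],[20,[0,0,0],[0,0,0]],[20,[0,0,0],[0,0,0]]]}}

```text
clock: 8.52
eef_pos: [529.0, -246.5, 63.4]
tcp_rot: [-2.967, 0.0, 1.523]
contact_force: [-0.6, 0.8, -1.5]
opening: 0.336
```

Request:
{"fn": "servo_tool", "kwargs": {"rows": [[20,[0,0,1],[0,0,0]],[20,[0,0,0],[0,0,0]]]}}

```text
clock: 8.78
eef_pos: [528.8, -246.4, 62.3]
tcp_rot: [-2.967, -0.0, 1.523]
contact_force: [-0.2, -0.3, -2.3]
opening: 0.333
```

Request:
{"fn": "servo_tool", "kwargs": {"rows": [[20,[0,0,1],[0,0,0]],[20,[0,0,0],[0,0,0]]]}}

```text
clock: 9.02
eef_pos: [528.6, -246.4, 61.3]
tcp_rot: [-2.967, -0.0, 1.523]
contact_force: [-0.1, -0.3, -1.6]
opening: 0.33
```

Request:
{"fn": "servo_tool", "kwargs": {"rows": [[20,[0,0,1],[0,0,0]],[20,[0,0,0],[0,0,0]]]}}

```text
clock: 9.28
eef_pos: [528.4, -246.4, 60.3]
tcp_rot: [-2.967, -0.0, 1.523]
contact_force: [0.0, -0.8, -0.6]
opening: 0.336
```

Request:
{"fn": "servo_tool", "kwargs": {"rows": [[20,[0,0,0.7],[0,0,0]],[20,[0,0,0],[0,0,0]]]}}

```text
clock: 9.52
eef_pos: [528.7, -246.5, 60.2]
tcp_rot: [-2.968, 0.0, 1.523]
contact_force: [-0.7, 0.3, 3.8]
opening: 0.334
```

Request:
{"fn": "servo_tool", "kwargs": {"rows": [[20,[0,0,0.7],[0,0,0]],[20,[0,0,0],[0,0,0]]]}}

```text
clock: 9.78
eef_pos: [528.9, -246.6, 60.1]
tcp_rot: [-2.968, 0.0, 1.523]
contact_force: [-0.5, 1.3, 10.3]
opening: 0.333
```

The fuse touched the deck at z≈60.3. I'll ease off, open a little and lift along the deck normal.

Request:
{"fn": "servo_tool", "kwargs": {"rows": [[20,[0,0,-0.7],[0,0,0]],[45,[0,0,0],[0,0,0]],[45,[0,0,0],[0,0,0]],[45,[0,0,0],[0,0,0]],[45,[0,0,-10],[0,0,0]],[45,[0,0,-20],[0,0,0]],[45,[0,0,-30],[0,0,0]],[45,[0,0,-20],[0,0,0]]]}}

```text
clock: 10.78
eef_pos: [543.0, -247.4, 140.5]
tcp_rot: [-2.969, 0.001, 1.523]
contact_force: [-0.0, -0.4, 0.3]
opening: 0.529
```

Request:
{"fn": "servo_tool", "kwargs": {"rows": [[50,[0,0,0],[0,0,0]],[50,[0,0,0],[0,0,0]],[50,[0,0,0],[-5,0,0]],[50,[0,0,0],[-5,0,0]],[50,[0,0,0],[0,0,-4.8]],[50,[0,0,0],[0,0,0]]]}}

```text
clock: 11.52
eef_pos: [541.4, -246.9, 137.6]
tcp_rot: [-3.14, -0.001, 1.606]
contact_force: [-0.4, -0.5, 0.2]
opening: 0.584
```

```bash
python3 go.py 575 116 120 91.8 0;  python3 - <<'E'
from fit import *
a=grab_frame("side")
for b in boxes_of("side","thick_centre"): print(b["conf"],w("side",np.array(b["centre"])))
q=[528.3,-246.3,-.05]; print("expect",L(q,150,0,15),"px",px("side",L(q,150,0,15)))
cv2.imwrite("pics/near5.png",cv2.resize(a[60:180,280:440],(800,600),interpolation=cv2.INTER_CUBIC))
E
```

```text
pos [ 541.35 -246.93  137.62] rpy [-179.91   -0.04   92.  ] t 11.525 open 49.886962044255434 F [-0.4  -0.45  0.22]
shift [361.53  46.29  17.8 ] turn [-0.09 -0.04  0.2 ]
plate [array([592.98, 349.82]), array([601.33,  59.77]), array([552.84,  57.22]), array([542.5 , 347.46])] [572.41 203.57]
strips [array([567.9 , 332.62]), array([576.23,  77.23])]
0.54 [ 673.87 -255.53   52.12]
0.25 [574.63 122.47  48.3 ]
expect [ 678.44 -253.81   40.72] px [312.23 119.12]
```

View pics/near5.png

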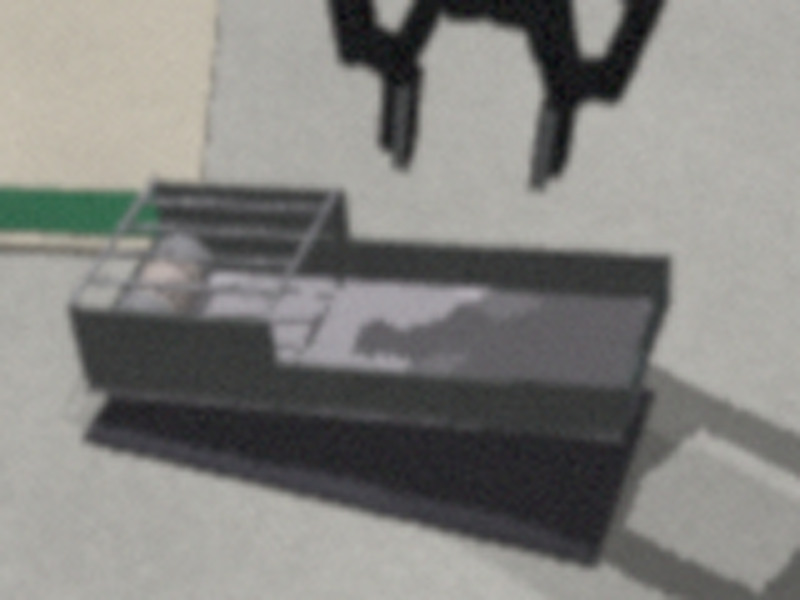

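The thick fuse lies at the stop under the guard, around (165,275), square across the bay. Next, the thin fuse.

Request:
{"fn": "servo_tool", "kwargs": {"rows": [[50,[40,5,0],[0,0,0]],[50,[50,6,0],[0,0,0]],[50,[50,6,0],[0,0,0]],[50,[50,6,0],[0,0,0]],[50,[50,6,0],[0,0,0]],[50,[50,6,9],[0,0,0]],[50,[50,6,9],[0,0,0]],[50,[21,5,0],[0,0,0]]]}}

```text
clock: 12.62
eef_pos: [574.9, 117.7, 119.5]
tcp_rot: [-3.14, 0.0, 1.607]
contact_force: [1.3, -0.6, -0.0]
opening: 0.587
```

Request:
{"fn": "servo_tool", "kwargs": {"rows": [[50,[0,0,20],[0,0,0]],[50,[0,0,20],[0,0,0]],[50,[0,0,0],[0,0,0]],[50,[0,0,0],[0,0,0]]]}}

```text
clock: 13.12
eef_pos: [575.9, 115.0, 81.0]
tcp_rot: [3.141, 0.0, 1.606]
contact_force: [1.2, 0.7, -0.5]
opening: 0.585
```

```bash
python3 go.py 575 116 32 91.8 0;  python3 - <<'E'
from h import *
a=grab_frame("side"); t=grab_frame("top")
print(px("top",[575,116,49]))
cv2.imwrite("pics/near6.png",np.hstack([cv2.resize(i,(400,350),interpolation=cv2.INTER_CUBIC) for i in(a[180:320,220:380],t[145:285,210:370])]))
E
```

```text
pos [575.86 114.98  81.03] rpy [179.98   0.    91.99] t 13.125 open 49.93839487684668 F [ 1.24  0.74 -0.51]
shift [ 1.05 -0.85 49.03] turn [0.02 0.   0.19]
[287.24147324 214.0579178 ]
```

View pics/near6.png

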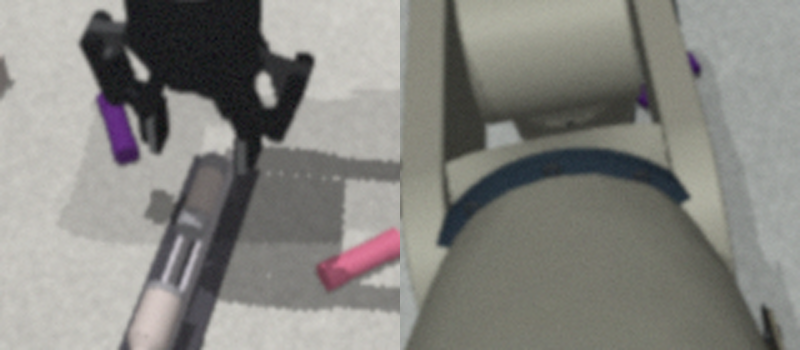

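The fingers straddle the thin fuse, with tips at (155,140) and (245,165) in the side crop, clear of the purple look-alike. Descend and grip.

Request:
{"fn": "servo_tool", "kwargs": {"rows": [[50,[0.5,-0.5,20],[0,0,0]],[50,[0,0,20],[0,0,0]],[50,[0,0,7.5],[0,0,0]],[50,[0,0,0],[0,0,0]],[50,[0,0,0],[0,0,0]]]}}

```text
clock: 13.85
eef_pos: [575.5, 115.9, 33.8]
tcp_rot: [3.14, -0.0, 1.606]
contact_force: [0.2, 0.1, 0.9]
opening: 0.585
```

Request:
{"fn": "servo_tool", "kwargs": {"rows": [[10,[0,0,0],[0,0,0]],[10,[0,0,0],[0,0,0]],[10,[0,0,0],[0,0,0]],[10,[0,0,0],[0,0,0]],[10,[0,0,0],[0,0,0]],[10,[0,0,0],[0,0,0]]], "force": 40}}

```text
clock: 14.6
eef_pos: [575.8, 115.9, 33.6]
tcp_rot: [3.14, -0.0, 1.606]
contact_force: [2.9, -1.1, 5.5]
opening: 0.214
```

Request:
{"fn": "servo_tool", "kwargs": {"rows": [[10,[0,0,-15],[0,0,0]],[10,[0,0,-30],[0,0,0]],[10,[0,0,-40],[0,0,0]],[10,[0,0,-20],[0,0,0]],[10,[0,0,0],[0,0,0]],[10,[0,0,0],[0,0,0]]]}}

```text
clock: 15.35
eef_pos: [573.9, 115.6, 137.2]
tcp_rot: [-3.14, 0.0, 1.606]
contact_force: [-0.2, 0.1, -1.0]
opening: 0.217
```

```bash
python3 go.py 538.7 -246.8 137.6 91.8 0
```

```text
pos [573.95 115.59 137.24] rpy [-179.91    0.01   92.03] t 15.35 open 18.540270805519054 F [-0.16  0.06 -1.01]
shift [-360.91  -48.09   -0.2 ] turn [-0.09  0.01  0.23]
```

Request:
{"fn": "servo_tool", "kwargs": {"rows": [[10,[-24,-3,0],[0,0,0]],[10,[-45,-6,0],[0,0,0]],[10,[-50,-7,0],[0,0,0]],[10,[-50,-7,0],[0,0,0]],[10,[-50,-7,0],[0,0,0]],[10,[-50,-6,0],[0,0,0]],[10,[-45,-6,0],[0,0,0]],[10,[-47,-6,0],[0,0,0]]]}}

```text
clock: 16.35
eef_pos: [538.5, -247.8, 136.4]
tcp_rot: [-3.139, -0.001, 1.606]
contact_force: [1.2, -0.9, -0.5]
opening: 0.218
```

Request:
{"fn": "servo_tool", "kwargs": {"rows": [[10,[0,0,0],[0,0,4.8]],[10,[0,0,0],[5,0,0]],[10,[0,0,0],[5,0,0]],[10,[0,0,20],[0,0,0]],[10,[0,0,20],[0,0,0]],[10,[0,0,0],[0,0,0]],[10,[0,0,0],[0,0,0]]]}}

```text
clock: 17.23
eef_pos: [532.7, -246.3, 98.5]
tcp_rot: [-2.966, -0.0, 1.523]
contact_force: [0.2, -0.7, -0.5]
opening: 0.211
```

```bash
python3 go.py 529.2 -246.4 57.2 87.1 10;  python3 - <<'E'
from h import *
a=grab_frame("side")
cv2.imwrite("pics/near7.png",cv2.resize(a[60:180,280:440],(800,600),interpolation=cv2.INTER_CUBIC))
E
```

```text
pos [ 532.71 -246.32   98.46] rpy [-169.96   -0.01   87.24] t 17.225 open 18.018621572883468 F [ 0.19 -0.75 -0.51]
shift [-0.26  3.74 41.24] turn [-0.04  0.01  0.14]
```

View pics/near7.png

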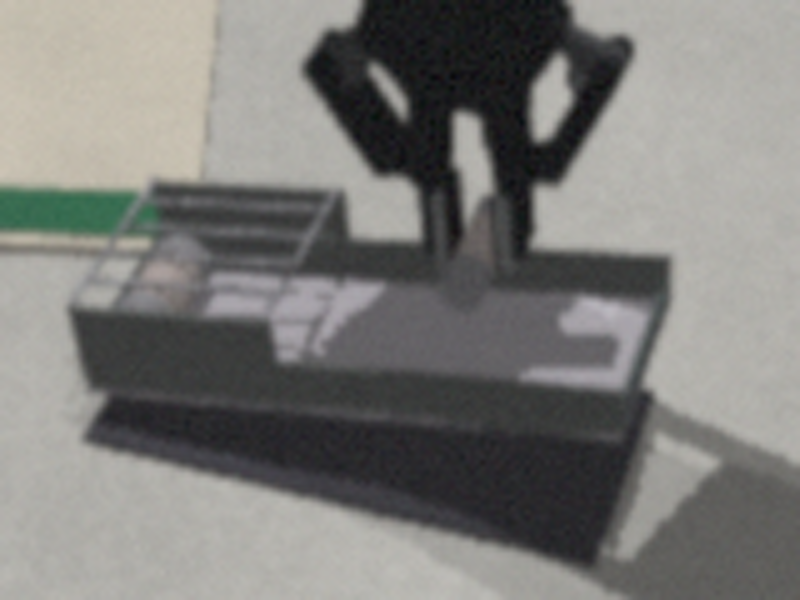

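The thin fuse is held level across the bay at (475,255), and the thick one is still at the stop. Lowering.

Request:
{"fn": "servo_tool", "kwargs": {"rows": [[10,[0,3,15],[0,0,0]],[10,[0,0,15],[0,0,0]],[10,[0,0,6],[0,0,0]],[10,[0,0,2],[0,0,0]],[10,[0,0,0],[0,0,0]],[10,[0,0,0],[0,0,0]]]}}

```text
clock: 18.02
eef_pos: [529.5, -246.4, 61.0]
tcp_rot: [-2.968, 0.0, 1.523]
contact_force: [0.6, 0.1, -0.3]
opening: 0.211
```

Request:
{"fn": "servo_tool", "kwargs": {"rows": [[10,[0,0,1],[0,0,0]],[10,[0,0,0],[0,0,0]]]}}

```text
clock: 18.27
eef_pos: [529.0, -246.2, 59.8]
tcp_rot: [-2.967, 0.0, 1.523]
contact_force: [0.9, -0.7, -0.2]
opening: 0.216
```

Request:
{"fn": "servo_tool", "kwargs": {"rows": [[10,[0,0,1],[0,0,0]],[10,[0,0,0],[0,0,0]]]}}

```text
clock: 18.52
eef_pos: [528.7, -246.1, 58.6]
tcp_rot: [-2.967, -0.0, 1.523]
contact_force: [0.3, 0.1, -0.7]
opening: 0.21
```

Request:
{"fn": "servo_tool", "kwargs": {"rows": [[10,[0,0,1],[0,0,0]],[10,[0,0,0],[0,0,0]]]}}

```text
clock: 18.77
eef_pos: [528.5, -246.1, 57.6]
tcp_rot: [-2.967, -0.0, 1.523]
contact_force: [-0.3, 0.4, 0.1]
opening: 0.213
```

Request:
{"fn": "servo_tool", "kwargs": {"rows": [[10,[0,0,0.7],[0,0,0]],[10,[0,0,0],[0,0,0]]]}}

```text
clock: 19.02
eef_pos: [528.8, -246.3, 57.4]
tcp_rot: [-2.968, 0.0, 1.523]
contact_force: [0.2, 0.4, 4.1]
opening: 0.21
```

Request:
{"fn": "servo_tool", "kwargs": {"rows": [[10,[0,0,0.6],[0,0,0]],[10,[0,0,0],[0,0,0]]]}}

```text
clock: 19.27
eef_pos: [529.0, -246.3, 57.3]
tcp_rot: [-2.968, 0.0, 1.523]
contact_force: [-0.2, 1.5, 8.9]
opening: 0.213
```

Contact came where expected. Release and lift.

Request:
{"fn": "servo_tool", "kwargs": {"rows": [[10,[0,0,-0.6],[0,0,0]],[35,[0,0,0],[0,0,0]],[35,[0,0,0],[0,0,0]],[35,[0,0,0],[0,0,0]],[35,[0,0,-10],[0,0,0]],[35,[0,0,-20],[0,0,0]],[35,[0,0,-30],[0,0,0]],[35,[0,0,-30],[0,0,0]]]}}

```text
clock: 20.27
eef_pos: [544.3, -246.9, 147.1]
tcp_rot: [-2.967, 0.0, 1.523]
contact_force: [0.4, -0.3, 0.1]
opening: 0.411
```

Request:
{"fn": "servo_tool", "kwargs": {"rows": [[50,[0,0,-30],[0,0,0]],[50,[0,0,-30],[0,0,0]],[50,[0,0,0],[-5,0,0]],[50,[0,0,0],[-5,0,0]],[50,[0,-40,0],[0,0,0]],[50,[0,-40,0],[0,0,0]],[50,[0,0,0],[0,0,0]],[50,[0,0,0],[0,0,0]]]}}

```text
clock: 21.28
eef_pos: [475.5, -243.9, 205.6]
tcp_rot: [3.14, 0.001, 1.522]
contact_force: [1.5, -0.1, -0.5]
opening: 0.583
```

```bash
python3 - <<'E'
from fit import *
q=[528.3,-246.3,-.05]; a=grab_frame("side"); t=grab_frame("top")
for c in("side","top"):
  for n in("thick_centre","thin_centre","bottle_centre"):
    for b in boxes_of(c,n): print(c,n,b["conf"],w(c,np.array(b["centre"])))
print("expect",L(q,150,0,15),L(q,125,0,10)); s=sense(); print(s["clock"],s["eef_pos"],s["contact_force"])
cv2.imwrite("pics/end.png",np.hstack([cv2.resize(i,(400,500),interpolation=cv2.INTER_CUBIC) for i in(a[70:170,290:370],t[140:240,420:500])]))
E
```

```text
plate [array([592.98, 349.82]), array([601.33,  59.77]), array([552.84,  57.22]), array([542.5 , 347.46])] [572.41 203.57]
strips [array([567.9 , 332.62]), array([576.23,  77.23])]
side thick_centre 0.45 [ 670.78 -255.07   53.83]
side thin_centre 0.7 [466.11 118.37  14.2 ]
side thin_centre 0.67 [665.68  62.15  17.94]
top thick_centre 0.69 [ 677.97 -250.65   52.39]
top thin_centre 0.72 [466.37 119.63  20.07]
top thin_centre 0.7 [665.05  61.39  24.3 ]
top thin_centre 0.62 [ 654.19 -253.29   47.49]
top bottle_centre 0.84 [572.03 215.6   51.03]
expect [ 678.44 -253.81   40.72] [ 652.98 -252.54   40.14]
21.675 [ 474.86 -243.5   204.55] [ 0.05  0.22 -0.54]
```

View pics/end.png

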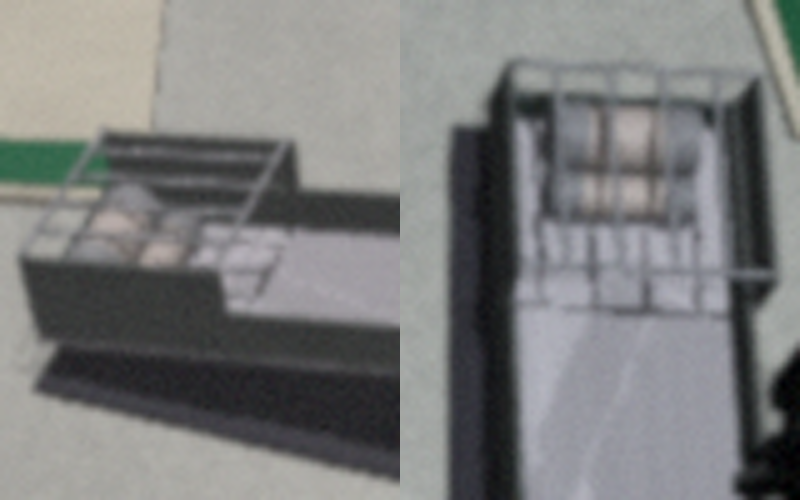

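Both views show the thick fuse at the stop, with the thin one against it and parallel: (625,135) and (625,195) in the top crop. The arm is clear of everything.

```bash
python3 -c "
from rig import *
print(sign_off(), sense()['clock'])"
```

```text
the job is handed in; nothing more can be done
the job is handed in; nothing more can be done
```

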